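# Draw the arched blank out of the slotted rack

### The job

Three thin plywood blanks stand on edge in the slotted wooden rack. Slide the one with the round arched top straight up out of its slot and set it, right way up, down into the empty narrow trough of the wooden stand: let go only when it has reached the bottom. It may lean against the trough's wall; leave the other two blanks in the rack.

Things in the scene. Friction and masses are not known exactly. Their poses are not given: they have to be found in the camera images.
- arch_blank: Flat plywood blank, 8 mm thick, 110 wide, 130 high, about 80 g; top a half circle of 55 mm radius. Origin: middle of its bottom edge. x across the thickness, y along the width, z up. Stands upright in one of the rack's three slots (rack: see the other blanks). Its top 70 mm is free, 52 mm clear to the next blank. Raise it 62 mm to clear the rack, 135 mm to pass over the other blanks.
- square_blank: Blank like the arched one (same size, origin, axes) but with a straight top and square corners; stays in its slot. Rack: fixed, wooden, 156 x 136 mm, 68 mm high, slot floors 8 mm above the table, slots 60 mm apart. A slot is two upright grooves, 14 mm wide, in the end cheeks, which take the blank's side edges with 2 to 4 mm play; the middle is open.
- peak_blank: Blank like the arched one (same size, origin, axes) but with a pointed right-angled gable top, tip in the middle; stays in its slot of the same rack.
- stand: Fixed wooden stand, an empty trough open at the top: base 72 x 156 x 8 mm, two long walls 146 mm long, 8 mm thick, tops 78 mm above the table, end walls 51 mm high. Inside it is 28 mm wide, 130 mm long, floor 8 mm above the table. Origin: on the table under the middle of the trough. Axes: x across the trough, y along it, z up.

How it is judged:
By the outcome, as a careful person would: the job done as asked, in the order asked, and still so for the second after the job is handed in, with the robot touching nothing.
It also fails if it takes over 45 s, if anything falls off the work surface, if the arm or the gripper's body presses on something with over 40 N, if the wrist force passes 120 N, or if a joint passes its speed limit or range.

### The arm

A 6-joint arm with a two-finger parallel gripper is mounted at the origin on a cart in front of the work surface, level with it; the furniture and walls round the work are solid. World frame = base frame: x ahead of the robot, y to its left, z up, the work surface at z = 0. Lengths are in m, angles in degrees, forces in N, time in s.
With the tool pointing down it reaches from about 0.325 to 0.9 m from the base axis. Payload 3.5 kg.
Tool frame: the origin (TCP) lies midway between the tips of the shut fingers; the grasp point (between the pads) lies behind it (ctrl.grasp_offset is the y of the grasp point in the tool frame, in m); y points along the fingers, z is the direction in which the jaws open and shut, and the axes are right-handed (so a half turn about y gives the same grasp; the last joint's range is limited). The gripper opens to 85 mm and grips with 20 to 120 N. Pads are 22 mm wide; open, the fingers measure 114 mm over their backs; the gripper's body (76 mm by 85 mm) begins 54 mm behind the grasp point. The pads swing forward as they close: fully open they stand 13 mm farther back than shut.
Start: joints at [-75.367, 15.837, -1.513, 72.651, 0, 84.076], TCP at [0.219, -0.585, 0.231] pointing down, gripper open.
Joint ranges: [-178.77, 178.77], [-48.84, 107.48], [-61.69, 71.31], [-111.58, 123.2], [-90, 87.43], [-180, 180]. Speed limits (degrees/s): [147.25, 147.25, 180, 180, 180, 180].

### API

Orientations are given as a 3x3 rotation matrix whose columns are the frame's x, y, z axes.
In Python, from plant import ctrl gives the robot as it stands.
- The arm moves only by the tool apply_moves, never from a script. Its argument "moves" is a list of rows, each a list of 3 entries, a list of its own where there are three numbers: the turn, a rotation vector about the world's x, y, z in units of 5 degrees (1.0 is 5 degrees), then the shift along the world's x, y, z in units of 25 mm (1.0 is 25 mm), then the opening in per cent of the stroke, from 0 (shut) to 100 (fully open). In form: [[[ax, ay, az], [dx, dy, dz], claw], ...]. A call has exactly 5 rows; each row is the pose to reach, as a shift and turn from the pose measured when the call began; what a row does not reach only later rows make up. A row lasts 1/10 s, in which the tool goes at most 50 mm and 8.59 degrees, less where a joint would pass 70% of its speed; a pose out of reach is approached as far as the arm can. A call with a gripper value outside its range is refused whole. The fingers move at their own pace and stop on an object; "force" is the grip in N (left out, the last holds). Time passes only in rows, so rows that repeat a pose let the fingers close, or fill a call up. It gives the time, the measured TCP pose, the force and the opening at its end, in the units of the state.
- ctrl.get_obs(): the state, without advancing time (a new reading comes with each control period).
- ctrl.get_image(name): name is "scene" or "top" or "wrist"; returns a dict with "img" (384x512x3 uint8, red, green, blue), "z_map" (384x512 float32, m along the optical axis (not along the pixel's ray), 0 where there is no reading), "fov_y" (degrees; the focal length in pixels is half the picture's height over the tangent of half this angle, whatever the lens; pixels are square), "cx", "cy" (the principal point, pixels), "eye" and "orientation" of the camera in the world; the wrist camera has in their place "T_tool_cam" (4x4, takes a point from camera to tool coordinates, whose origin is the TCP and whose axes are the tool frame's). Camera axes: x right, y up, looking along -z (the intrinsics and any distortion apply to the point x, -y, -z); pixel columns grow to the right and rows downward; lengths in m; the calibration is good to about 2 mm. A picture is of the moment at which its call begins: read the wrist's pose just before it.
- ctrl.hand_in(): hands the job in, once; it reports no verdict.
Trained networks look in the newest picture that a camera, given by its name, has taken for a name from the list of things; names that differ only in an ending like _2 or _b are one class to them, and where a whole thing is asked for, a point or a joint stands for the part that bears it (a point fixed in the world has none). Each returns a list of dicts, best first, with "conf" (0 to 1); they miss things now and then, are a little off and sometimes report something else, mostly with a low value. They report only what shows in the picture. A call takes as long as a camera call.
- ctrl.find_in(name, camera): "box" ([left, top, right, bottom] in pixels, round what is visible of it).
- ctrl.silhouettes(name, camera): "mask" (384x512 bool, what is visible of it) and "box" ([left, top, right, bottom] in pixels, round what is visible of it).
The state is a dict: "clock": time; "joint_positions": joint angles; "dq": joint speeds; "joint_torque": joint torques, N m; "tool_pos": TCP position; "tool_rot": TCP orientation; "wrist_force": force on the tool from outside, world axes, zero at the start; "torque": the same for the moment, N m; "width": opening from 0.0 (shut) to 1.0 (fully open).
Only numpy, scipy, OpenCV 4.12 (cv2) and the standard library are available. Lean on these libraries where they do the work, as an engineer would, in place of code of your own. Each camera call takes 0.05 s, during which the arm holds its last target. There are 200 camera calls.

## Working session

There is one attempt and no reset: what is moved stays moved. The work goes in short steps, Python scripts to look and compute and a tool call to move; the robot and the scene stay as the last step left them, time stands still between calls to the robot, and variables do not carry over. Pictures are saved under pics/ and viewed, about 8 in all and at most 12, crops included, and the job is handed in when it is done.

Besides the shell and the picture viewer there is one more tool, called after "Request:" by a JSON object that holds its "name" and its "arguments", one argument or row to a line. apply_moves: Moves the arm, as the interface text tells. Its arguments: {"type":"object","properties":{"moves":{"type":"array"},"force":{"type":"number"}},"required":["moves"]}

```bash
mkdir -p pics; ls
cat > h.py <<'E'
import numpy as np, cv2
from plant import ctrl
def pts(im, mask=None):
    z=im["z_map"]; H,W=z.shape; f=H/2/np.tan(np.radians(im["fov_y"])/2)
    v,u=np.nonzero((z>0)&(mask if mask is not None else True)); d=z[v,u]
    c=np.stack([(u-im["cx"])/f*d,-(v-im["cy"])/f*d,-d],1)
    if "eye" in im: R=np.array(im["orientation"]);return c@R.T+np.array(im["eye"]),u,v
    o=im["obs"]; T=np.array(im["T_tool_cam"]); c=c@T[:3,:3].T+T[:3,3]
    return c@np.array(o["tool_rot"]).T+np.array(o["tool_pos"]),u,v
def shot(n):
    o=ctrl.get_obs(); im=ctrl.get_image(n); im["obs"]=o; return im
def save(im,name): cv2.imwrite("pics/"+name,im["img"][:,:,::-1])
E
python3 - <<'E'
from h import *
np.set_printoptions(precision=4,suppress=True)
o=ctrl.get_obs(); print({k:np.round(v,3).tolist() for k,v in o.items()},ctrl.grasp_offset)
ims=[]
for n in ["scene","top"]:
    im=shot(n); ims.append(im["img"]); print(n,{k:v for k,v in im.items() if k not in("img","z_map","obs")})
    for t in ["arch_blank","square_blank","peak_blank","stand"]:
        for r in ctrl.silhouettes(t,n)[:2]:
            p,u,v=pts(im,r["mask"]); 
            print(t,r["conf"],r["box"],len(p), np.percentile(p,[3,50,97],axis=0).round(3).tolist() if len(p) else "")
    np.savez("pics/%s.npz"%n,**{k:v for k,v in im.items() if k!="obs"})
cv2.imwrite("pics/a.png",cv2.resize(np.vstack(ims),(450,600) if 0 else None,fx=.78,fy=.78)[:,:,::-1])
E
```

```text
pics
{'clock': 0.0, 'joint_positions': [-75.367, 15.88, -1.599, 72.653, -0.001, 84.076], 'dq': [-0.086, 0.024, -0.053, 0.009, 0.074, -0.003], 'joint_torque': [-0.001, -44.55, 29.521, 0.016, -0.0, -0.0], 'tool_pos': [0.219, -0.584, 0.23], 'tool_rot': [[-0.936, -0.001, 0.351], [-0.351, 0.002, -0.936], [-0.0, -1.0, -0.002]], 'wrist_force': [-0.026, -0.217, 0.147], 'torque': [0.028, 0.031, -0.028], 'width': 1.002} -0.0187
scene {'fov_y': 57.51765081421936, 'cx': 257.4294294961669, 'cy': 193.24143444448362, 'eye': array([0.8746, 0.1912, 0.8076]), 'orientation': array([[-0.0504, -0.8829,  0.4669],
       [ 0.9987, -0.0443,  0.0239],
       [-0.0004,  0.4675,  0.884 ]])}
arch_blank 0.92 [284.0, 201.6, 336.1, 232.7] 1173 [[0.537, 0.247, 0.01], [0.546, 0.295, 0.081], [0.553, 0.343, 0.136]]
square_blank 0.75 [294.9, 178.8, 345.0, 207.6] 1153 [[0.479, 0.256, 0.034], [0.487, 0.305, 0.096], [0.494, 0.355, 0.138]]
peak_blank 0.78 [293.4, 158.9, 343.5, 184.6] 730 [[0.418, 0.267, 0.053], [0.428, 0.314, 0.087], [0.436, 0.364, 0.134]]
stand 0.84 [131.7, 185.8, 205.6, 251.6] 2347 [[0.483, -0.1, 0.002],
[... 299 characters left out ...]
_blank 0.59 [184.8, 164.0, 234.1, 184.0] 595 [[0.53, 0.247, 0.025], [0.538, 0.294, 0.097], [0.547, 0.343, 0.138]]
arch_blank 0.5 [180.3, 188.9, 234.5, 206.5] 494 [[0.471, 0.254, 0.028], [0.479, 0.305, 0.109], [0.488, 0.354, 0.14]]
square_blank 0.8 [177.8, 187.0, 231.6, 209.1] 611 [[0.471, 0.253, 0.01], [0.48, 0.307, 0.105], [0.491, 0.358, 0.141]]
square_blank 0.72 [179.3, 216.8, 226.7, 230.2] 390 [[0.412, 0.264, 0.007], [0.42, 0.311, 0.091], [0.434, 0.364, 0.134]]
peak_blank 0.78 [175.2, 218.8, 226.9, 232.9] 358 [[0.412, 0.264, 0.016], [0.42, 0.312, 0.094], [0.431, 0.365, 0.134]]
stand 0.79 [321.8, 152.2, 387.9, 217.9] 2045 [[0.471, -0.101, 0.004], [0.533, -0.04, 0.01], [0.594, 0.023, 0.08]]
```

View pics/a.png

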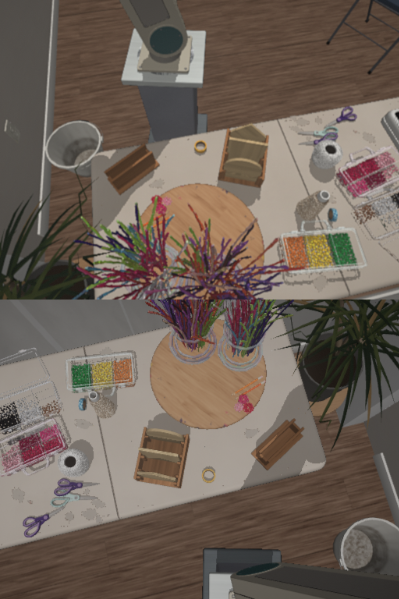

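Run:
```python
from h import *
np.set_printoptions(precision=4,suppress=True)
pa={}
for n in ["scene","top"]:
    im=dict(np.load("pics/%s.npz"%n)); p,u,v=pts(im)
    # arch plane: region x .51-.57, y .22-.37 , z .085-.145
    m=(p[:,2]>.085)&(p[:,2]<.15)&(abs(p[:,0]-.545)<.03)&(abs(p[:,1]-.295)<.08)
    q=p[m]; w=np.polyfit(q[:,1],q[:,0],1); print(n,"arch",m.sum(),q.mean(0),q[:,1].min(),q[:,1].max(),q[:,2].max(),"line x/y",w,np.degrees(np.arctan(w[0])))
    for zl in (.09,.1,.11,.12): 
        k=q[abs(q[:,2]-zl)<.006]; print(zl,len(k),np.polyval(np.polyfit(k[:,1],k[:,0],1),.295) if len(k)>5 else '')
    # stand walls tops
    m=(p[:,2]>.07)&(p[:,2]<.09)&(abs(p[:,0]-.54)<.11)&(abs(p[:,1]+.04)<.11)
    q=p[m].astype(np.float32); print("stand top",m.sum(),q.mean(0), cv2.minAreaRect(q[:,:2]))
    m=(p[:,2]>.04)&(p[:,2]<.056)&(abs(p[:,0]-.54)<.11)&(abs(p[:,1]+.04)<.11)
    m2=(p[:,2]>-.02)&(p[:,2]<.003)&(abs(p[:,0]-.54)<.2)&(abs(p[:,1]-.1)<.2);print("table z",np.median(p[m2,2]), m2.sum())
    m=(p[:,2]>.003)&(p[:,2]<.1)&(abs(p[:,0]-.54)<.13)&(abs(p[:,1]+.04)<.13); q=p[m].astype(np.float32); print("all",cv2.minAreaRect(q[:,:2]))
    im2=cv2.resize(im["img"][130:270,120:360],None,fx=3.3,fy=3.3,interpolation=cv2.INTER_CUBIC); cv2.imwrite("pics/c_%s.png"%n,im2[:,:,::-1])
```

```text
scene arch 557 [0.5451 0.2949 0.1128] 0.24100220039854542 0.34892643824974895 0.13897253937858411 line x/y [0.1527 0.5001] 8.684723691414899
0.09 113 0.5461907706537513
0.1 113 0.5458643504499405
0.11 122 0.5456438537212778
0.12 125 0.5450432269153824Traceback (most recent call last):
  File "<stdin>", line 13, in <module>
cv2.error: OpenCV(4.12.0) /io/opencv/modules/imgproc/src/convhull.cpp:143: error: (-215:Assertion failed) total >= 0 && (depth == CV_32F || depth == CV_32S) in function 'convexHull'
```

The overview shows the rack (scene image, about (243,155)) with three blanks, the trough stand to its left at about (132,168), and a bin and vases with pipe cleaners nearby. The crops should show which blank is arched.

Run:
```python
from h import *
np.set_printoptions(precision=4,suppress=True)
cs=[]
for n in ["scene","top"]:
    im=dict(np.load("pics/%s.npz"%n)); p,u,v=pts(im)
    m=(p[:,2]>.085)&(p[:,2]<.15)&(abs(p[:,0]-.542)<.03)&(abs(p[:,1]-.295)<.08)
    q=p[m]; w=np.polyfit(q[:,1],q[:,0],1); print(n,"arch",m.sum(),q.mean(0),q[:,1].min(),q[:,1].max(),q[:,2].max(),"line",w,np.degrees(np.arctan(w[0])),"x@.295",np.polyval(w,.295))
    r=lambda m: cv2.minAreaRect(np.ascontiguousarray(p[m][:,:2],dtype=np.float32))
    s=(abs(p[:,0]-.54)<.11)&(abs(p[:,1]+.04)<.11)
    print("top walls",r(s&(p[:,2]>.074)&(p[:,2]<.085))); print("all",r(s&(p[:,2]>.004)&(p[:,2]<.09)))
    f=s&(p[:,2]>.004)&(p[:,2]<.012); print("floor/base",f.sum(),r(f))
    m2=(abs(p[:,2])<.006)&(abs(p[:,0]-.55)<.05)&(abs(p[:,1]-.12)<.05);print("table z",np.median(p[m2,2]))
    # everything tall near the path
    k=(p[:,2]>.15)&(p[:,0]>.25)&(p[:,0]<.75)&(p[:,1]>-.3)&(p[:,1]<.5); print("tall",k.sum(),np.percentile(p[k],[0,5,50,95,100],axis=0) if k.sum() else '')
    cs.append(cv2.resize(im["img"][140:260,120:360],None,fx=3.3,fy=2.4 if 0 else 3.3*.75,interpolation=cv2.INTER_CUBIC))
cv2.imwrite("pics/c.png",np.vstack(cs)[:,:,::-1])
```

```text
scene arch 557 [0.5451 0.2949 0.1128] 0.24100220039854542 0.34892643824974895 0.13897253937858411 line [0.1527 0.5001] 8.684723691414899 x@.295 0.5451502708149938
top walls ((0.536028265953064, -0.04159863293170929), (0.04526015371084213, 0.14467963576316833), 44.037174224853516)
all ((0.5856739282608032, -0.0018104016780853271), (0.18301448225975037, 0.16085071861743927), 38.86490249633789)
floor/base 453 ((0.5385984182357788, -0.03946252167224884), (0.07018716633319855, 0.15808331966400146), 41.63916778564453)
table z -0.0010948289702706893
tall 283 [[0.625  0.0674 0.1501]
 [0.7176 0.0694 0.2572]
 [0.7362 0.0998 0.2918]
 [0.7489 0.184  0.3386]
 [0.7499 0.4996 0.346 ]]
top arch 359 [0.5388 0.2939 0.1173] 0.2429185564270357 0.34772868824561454 0.1408983239809144 line [0.1419 0.4971] 8.073851916096874 x@.295 0.5389800213818571
top walls ((0.5346062183380127, -0.04144677519798279), (0.04393904283642769, 0.14549213647842407), 44.28958511352539)
all ((0.5402301549911499, -0.03999391198158264), (0.21989300847053528, 0.21931737661361694), 89.99551391601562)
floor/base 1470 ((0.5401979684829712, -0.039095573127269745), (0.21609480679035187, 0.22131086885929108), 0.8746189475059509)
table z 0.0002443134091048016
tall 112 [[0.6233 0.0679 0.15  ]
 [0.626  0.069  0.151 ]
 [0.7352 0.1667 0.2864]
 [0.7484 0.4957 0.3425]
 [0.75   0.5    0.3457]]
```

View pics/c.png

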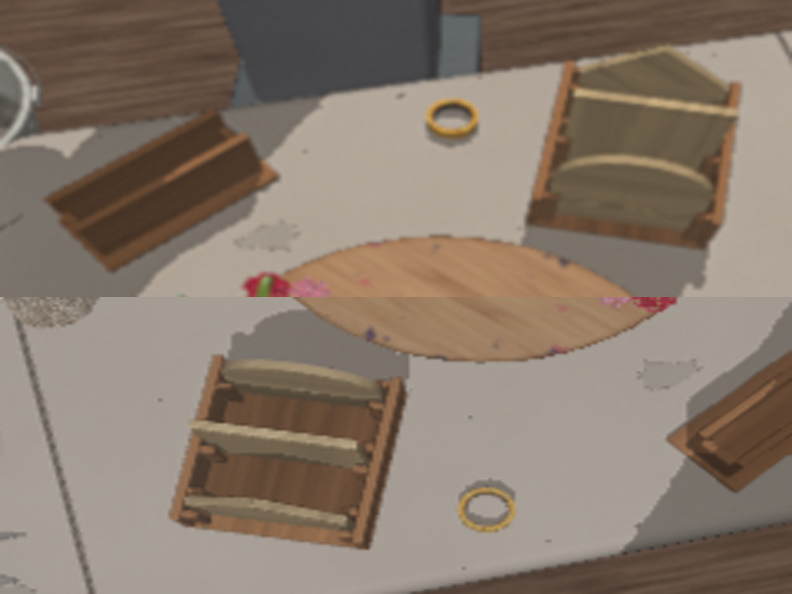

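The arched blank is the front one, at the largest x (lower blank in the scene crop at (632,180), upper in the top crop at (300,375)). Its centre is about (0.542, 0.295), with the thickness axis at -8.4°. The trough is at (0.535, -0.0415), with its across-axis at +44°. I'm moving above the blank now.

Request:
{"name": "apply_moves", "arguments": {
  "moves": [
    [[0,0,4],[2,4,0.8],50],
    [[0,0,6],[2.5,6,0.8],50],
    [[0,0,7],[3.2,8,0.8],50],
    [[0,0,8],[3.7,10,0.8],50],
    [[0,0,8],[3.7,10,0.8],50]
  ],
  "force": 50
}}

```text
clock: 1.0
tool_pos: [0.3069, -0.3508, 0.251]
tool_rot: [[-0.488, 0.001, 0.873], [-0.873, -0.001, -0.488], [0.0, -1.0, 0.001]]
wrist_force: [0.2, 0.7, 0.9]
width: 0.504
```

Request:
{"name": "apply_moves", "arguments": {
  "moves": [
    [[0,0,1.5],[0.7,1.8,0],50],
    [[0,0,3],[1.4,3.7,0],50],
    [[0,0,4.2],[2.1,5.6,0],50],
    [[0,0,4.2],[2.8,7.5,0],50],
    [[0,0,4.2],[3.4,9.3,0],50]
  ]
}}

```text
clock: 1.5
tool_pos: [0.3924, -0.1165, 0.2515]
tool_rot: [[-0.143, 0.002, 0.99], [-0.99, -0.001, -0.143], [0.001, -1.0, 0.002]]
wrist_force: [1.7, -0.4, -0.5]
width: 0.505
```

Request:
{"name": "apply_moves", "arguments": {
  "moves": [
    [[0,0,0],[0.7,1.8,0],50],
    [[0,0,0],[1.4,3.7,0],50],
    [[0,0,0],[2.1,5.6,0],50],
    [[0,0,0],[2.8,7.5,0],50],
    [[0,0,0],[3.4,9.3,0],50]
  ]
}}

```text
clock: 2.0
tool_pos: [0.4779, 0.1183, 0.2519]
tool_rot: [[-0.142, 0.004, 0.99], [-0.99, -0.001, -0.142], [0.0, -1.0, 0.004]]
wrist_force: [1.1, -0.8, -0.0]
width: 0.503
```

Request:
{"name": "apply_moves", "arguments": {
  "moves": [
    [[0,0,0],[0.7,1.9,0],50],
    [[0,0,0],[1.4,3.8,0],50],
    [[0,0,0],[2.1,5.7,0],50],
    [[0,0,0],[2.6,7.1,0],50],
    [[0,0,0],[2.6,7.1,0],50]
  ]
}}

```text
clock: 2.5
tool_pos: [0.5444, 0.3003, 0.2513]
tool_rot: [[-0.138, 0.005, 0.99], [-0.99, 0.001, -0.138], [-0.002, -1.0, 0.005]]
wrist_force: [-1.5, -1.3, -0.1]
width: 0.499
```

Run:
```python
from h import *
np.set_printoptions(precision=4,suppress=True)
im=shot("wrist"); save(im,"w1.png"); p,u,v=pts(im)
o=im["obs"]; print(o["tool_pos"],o["clock"])
m=(p[:,2]>.1)&(p[:,2]<.15)&(abs(p[:,0]-.542)<.03)&(abs(p[:,1]-.295)<.08)
q=p[m]; print(m.sum(),q.min(0),q.max(0))
for lo in (.1,.125,.132):
    k=q[q[:,2]>lo]; w=np.polyfit(k[:,1],k[:,0],1); print(lo,len(k),w,np.degrees(np.arctan(w[0])),np.polyval(w,.295),np.polyval(w,.295)-.0)
    r=k[:,0]-np.polyval(w,k[:,1]); print(np.percentile(r,[2,98]))
```

```text
[0.5444 0.3003 0.2513] 2.5
848 [0.5305 0.2464 0.1   ] [0.5522 0.3466 0.1391]
0.1 848 [0.1513 0.4964] 8.60328286417135 0.5409902110532632 0.5409902110532632
[-0.0037  0.0038]
0.125 615 [0.1503 0.4967] 8.549431238251298 0.5410098602551631 0.5410098602551631
[-0.0037  0.0038]
0.132 438 [0.1533 0.4958] 8.712935023418225 0.5410527267456555 0.5410527267456555
[-0.0036  0.0038]
```

View pics/w1.png

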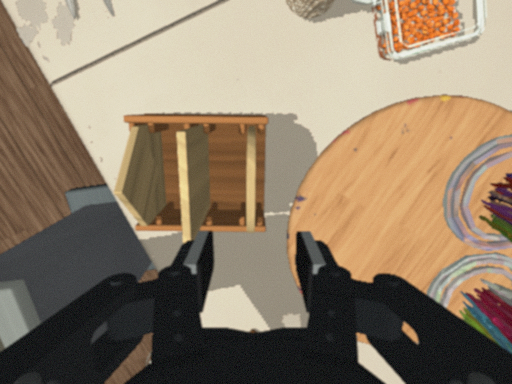

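The wrist view shows the arched blank edge-on at (251,176), between the open jaws' column. Its fit is centre (0.541, 0.2955), yaw -8.6°, top 139 mm, which agrees with the other cameras. I'm going down now.

Request:
{"name": "apply_moves", "arguments": {
  "moves": [
    [[0,0.05,-0.12],[-0.14,-0.2,0],50],
    [[0,0.05,-0.12],[-0.14,-0.2,-1.6],50],
    [[0,0.05,-0.12],[-0.14,-0.2,-3.3],50],
    [[0,0.05,-0.12],[-0.14,-0.2,-4.7],50],
    [[0,0.05,-0.12],[-0.14,-0.2,-5.3],50]
  ]
}}

```text
clock: 3.05
tool_pos: [0.5365, 0.29, 0.1153]
tool_rot: [[-0.152, -0.007, 0.988], [-0.988, -0.004, -0.152], [0.005, -1.0, -0.007]]
wrist_force: [-0.6, -0.1, -0.6]
width: 0.499
```

Request:
{"name": "apply_moves", "arguments": {
  "moves": [
    [[0,-0.05,0],[0.18,0.22,0],50],
    [[0,-0.05,0],[0.18,0.22,-0.5],50],
    [[0,-0.05,0],[0.18,0.22,-0.97],50],
    [[0,-0.05,0],[0.18,0.22,-0.97],50],
    [[0,-0.05,0],[0.18,0.22,-0.97],50]
  ]
}}

```text
clock: 3.55
tool_pos: [0.5412, 0.2956, 0.0914]
tool_rot: [[-0.152, -0.002, 0.988], [-0.988, -0.004, -0.152], [0.004, -1.0, -0.002]]
wrist_force: [0.3, 0.7, 0.7]
width: 0.496
```

Request:
{"name": "apply_moves", "arguments": {
  "moves": [
    [[0,0,0],[0,0,0],30],
    [[0,0,0],[0,0,0],0],
    [[0,0,0],[0,0,0],0],
    [[0,0,0],[0,0,0],0],
    [[0,0,0],[0,0,0],0]
  ],
  "force": 50
}}

```text
clock: 4.05
tool_pos: [0.5417, 0.296, 0.0922]
tool_rot: [[-0.151, -0.001, 0.988], [-0.988, -0.003, -0.152], [0.003, -1.0, -0.001]]
wrist_force: [-0.4, 1.1, 4.4]
width: 0.085
```

The opening is about 7-8 mm, so the blank is gripped. Lifting straight up.

Request:
{"name": "apply_moves", "arguments": {
  "moves": [
    [[0,0,0],[0,0,0.5],0],
    [[0,0,0],[0,0,1.3],0],
    [[0,0,0],[0,0,2.3],0],
    [[0,0,0],[0,0,3.3],0],
    [[0,0,0],[0,0,4.3],0]
  ]
}}

```text
clock: 4.55
tool_pos: [0.5413, 0.2957, 0.2009]
tool_rot: [[-0.152, -0.002, 0.988], [-0.988, -0.004, -0.152], [0.004, -1.0, -0.001]]
wrist_force: [0.7, 0.9, -1.3]
width: 0.088
```

Run:
```python
from h import *
im=shot("scene"); o=im["obs"]; print(o["tool_pos"],o["wrist_force"],o["width"])
c=cv2.resize(im["img"][120:270,110:380],None,fx=2.5,fy=2.5); cv2.imwrite("pics/lift.png",c[:,:,::-1])
```

```text
[0.54134891 0.29571874 0.20088492] [ 0.67761058  0.90279227 -1.27080412] 0.08764255510083628
```

View pics/lift.png

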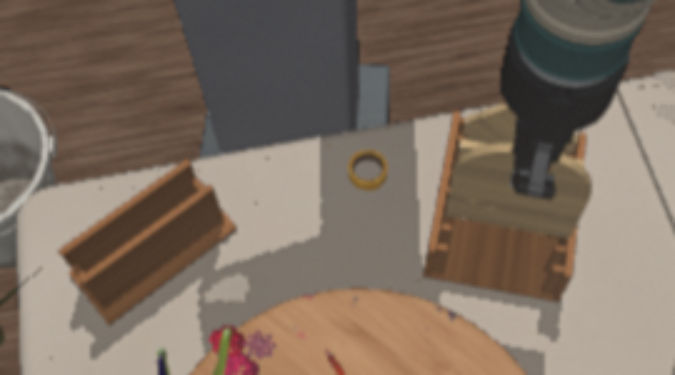

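The blank is held upright and is clear of the rack, with the grip at (535,170) in the crop. The other two blanks are still in place. Carrying it to the stand.

Request:
{"name": "apply_moves", "arguments": {
  "moves": [
    [[0,0,0],[-0.1,-0.6,0.2],0],
    [[0,0,0],[-0.3,-1.8,0.4],0],
    [[0,0,0.3],[-0.5,-3.1,0.4],0],
    [[0,0,1.2],[-0.8,-4.5,0.4],0],
    [[0,0,2.2],[-1.0,-5.9,0.4],0]
  ]
}}

```text
clock: 5.1
tool_pos: [0.5173, 0.1473, 0.2153]
tool_rot: [[0.043, 0.004, 0.999], [-0.999, -0.0, 0.043], [0.001, -1.0, 0.004]]
wrist_force: [0.7, 0.1, -1.2]
width: 0.086
```

Request:
{"name": "apply_moves", "arguments": {
  "moves": [
    [[0,0,1.1],[-0.1,-1.4,0],0],
    [[0,0,2.3],[0,-2.8,0],0],
    [[0,0,3.5],[0.1,-4.1,0],0],
    [[0,0,4.7],[0.3,-5.3,0],0],
    [[0,0,5.8],[0.5,-6.2,0],0]
  ]
}}

```text
clock: 5.6
tool_pos: [0.5284, -0.01, 0.2146]
tool_rot: [[0.524, 0.001, 0.851], [-0.851, 0.001, 0.524], [0.0, -1.0, 0.002]]
wrist_force: [-0.4, -1.1, -0.4]
width: 0.084
```

Request:
{"name": "apply_moves", "arguments": {
  "moves": [
    [[0,0,0.8],[0.1,-0.6,0],0],
    [[0,0,1.6],[0.2,-1.1,0],0],
    [[0,0,2.3],[0.27,-1.26,0],0],
    [[0,0,2.5],[0.27,-1.26,0],0],
    [[0,0,2.5],[0.27,-1.26,0],0]
  ]
}}

```text
clock: 6.1
tool_pos: [0.5342, -0.0417, 0.214]
tool_rot: [[0.695, -0.0, 0.719], [-0.719, 0.001, 0.695], [-0.001, -1.0, 0.001]]
wrist_force: [-0.7, 0.0, -0.1]
width: 0.091
```

Run:
```python
from h import *
np.set_printoptions(precision=4,suppress=True)
cs=[]
for n in ("wrist","scene","top"):
    im=shot(n); o=im["obs"]; p,u,v=pts(im)
    s=(abs(p[:,0]-.535)<.11)&(abs(p[:,1]+.04)<.11)&(p[:,2]>.073)&(p[:,2]<.086)
    q=np.ascontiguousarray(p[s][:,:2],dtype=np.float32); print(n,len(q),cv2.minAreaRect(q))
    # blank: points in z .1-.25 near; report in stand frame
    a=np.radians(44); ex=np.array([np.cos(a),np.sin(a)]); ey=np.array([-ex[1],ex[0]]); d=p[:,:2]-[.5353,-.0415]
    x,y=d@ex,d@ey
    b=(p[:,2]>.1)&(p[:,2]<.25)&(abs(x)<.012)&(abs(y)<.08)
    if b.sum(): 
        print("blank",b.sum(),"y",y[b].min(),y[b].max(),"z",p[b,2].min(),p[b,2].max(),"x",np.percentile(x[b],[2,50,98]))
        lo=b&(p[:,2]<.19); 
        if lo.sum()>20: print(np.linalg.lstsq(np.c_[np.ones(lo.sum()),y[lo],p[lo,2]-.12],x[lo],rcond=None)[0])
    cs.append(cv2.resize(im["img"] if n=="wrist" else im["img"][130:260,100:295] if n=="scene" else im["img"][120:250,270:465],(396,297)))
cs.append(cs[0]*0)
print(o["tool_pos"],o["tool_rot"])
cv2.imwrite("pics/ab.png",np.vstack([np.hstack(cs[:2]),np.hstack(cs[2:])])[:,:,::-1])
```

```text
wrist 2072 ((0.5276694893836975, -0.03598213195800781), (0.044061943888664246, 0.12679627537727356), 44.135066986083984)
blank 2450 y -0.0034200983908896183 0.05518734741623087 z 0.13278566538302966 0.24999836755625815 x [-0.0106 -0.0006  0.011 ]
[ 0.0065 -0.1371  0.0049]
scene 433 ((0.5360413789749146, -0.04148712009191513), (0.04620799422264099, 0.14557573199272156), 44.596500396728516)
blank 1588 y -0.055967997446489906 0.0539522826229033 z 0.12851093080702747 0.24968799576270684 x [0.0005 0.0048 0.0064]
[ 0.0049 -0.0017 -0.0009]
top 361 ((0.5275334715843201, -0.03413267061114311), (0.04403391852974892, 0.1258145570755005), 45.332191467285156)
blank 159 y -0.003688610319620135 0.05596415601510179 z 0.13492404496413002 0.2497330418637962 x [-0.01   -0.0004  0.01  ]
[-0.003   0.0633 -0.0058]
[ 0.5345 -0.0413  0.2143] [[ 0.6959  0.0003  0.7182]
 [-0.7182  0.0013  0.6959]
 [-0.0007 -1.      0.0011]]
```

View pics/ab.png

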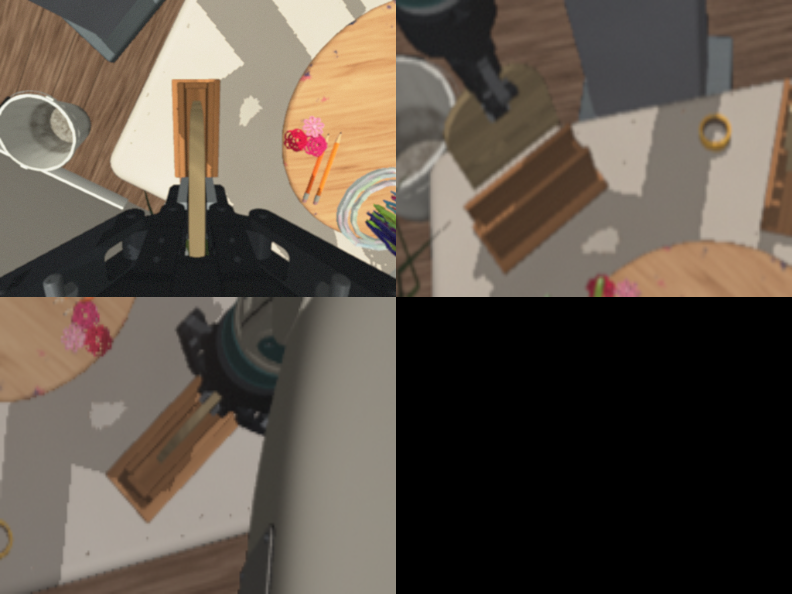

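All three views put the blank centred over the trough. In the stand frame its y is ±55 mm, x is about +1 mm and yaw is about 44°, with the bottom near 0.13. Lowering it to about 10 mm above the floor.

Request:
{"name": "apply_moves", "arguments": {
  "moves": [
    [[0,0,0],[0.02,0,-0.8],0],
    [[0,0,0],[0.02,0,-1.8],0],
    [[0,0,0],[0.02,0,-2.8],0],
    [[0,0,0],[0.02,0,-3.8],0],
    [[0,0,0],[0.02,0,-4.4],0]
  ]
}}

```text
clock: 6.75
tool_pos: [0.5337, -0.0405, 0.1024]
tool_rot: [[0.696, -0.002, 0.718], [-0.718, 0.002, 0.696], [-0.003, -1.0, -0.0]]
wrist_force: [-1.0, 0.1, -1.7]
width: 0.087
```

Request:
{"name": "apply_moves", "arguments": {
  "moves": [
    [[0,0,0],[0,0,-0.1],0],
    [[0,0,0],[0,0,-0.2],0],
    [[0,0,0],[0,0,-0.3],0],
    [[0,0,0],[0,0,-0.4],0],
    [[0,0,0],[0,0,-0.4],0]
  ]
}}

```text
clock: 7.25
tool_pos: [0.5341, -0.0406, 0.0928]
tool_rot: [[0.696, -0.001, 0.718], [-0.718, 0.002, 0.696], [-0.002, -1.0, 0.0]]
wrist_force: [-0.4, 0.4, -1.6]
width: 0.09
```

Near the bottom now. Continuing in small steps until contact shows.

Request:
{"name": "apply_moves", "arguments": {
  "moves": [
    [[0,0,0],[0,0,-0.03],0],
    [[0,0,0],[0,0,-0.06],0],
    [[0,0,0],[0,0,-0.09],0],
    [[0,0,0],[0,0,-0.12],0],
    [[0,0,0],[0,0,-0.12],0]
  ]
}}

```text
clock: 7.75
tool_pos: [0.5347, -0.0404, 0.0923]
tool_rot: [[0.696, 0.0, 0.718], [-0.718, 0.002, 0.696], [-0.001, -1.0, 0.001]]
wrist_force: [-4.7, 2.2, 13.4]
width: 0.087
```

Contact came at 0.0923, the expected height, with 13 N upward, so the blank is on the floor. Releasing wide so it can lean freely.

Request:
{"name": "apply_moves", "arguments": {
  "moves": [
    [[0,0,0],[0,0,0],10],
    [[0,0,0],[0,0,0],25],
    [[0,0,0],[0,0,0],60],
    [[0,0,0],[0,0,0],95],
    [[0,0,0],[0,0,0],95]
  ]
}}

```text
clock: 8.25
tool_pos: [0.5345, -0.0404, 0.092]
tool_rot: [[0.696, -0.0, 0.718], [-0.718, 0.002, 0.696], [-0.001, -1.0, 0.001]]
wrist_force: [-0.1, -0.6, 0.7]
width: 0.755
```

Run:
```python
from h import *
im=shot("wrist"); save(im,"rel.png"); o=im["obs"]; print(o["tool_pos"],o["wrist_force"],o["width"])
```

```text
[ 0.53449753 -0.04044999  0.09196519] [-0.08023757 -0.55495547  0.7259766 ] 0.7553425818826923
```

View pics/rel.png

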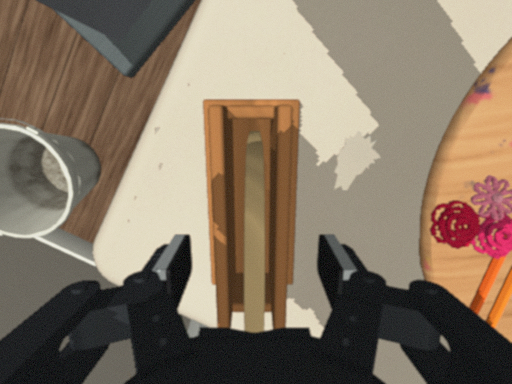

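The blank stands free in the trough at (254,230), and the fingers are clear of it on both sides. Retreating straight up.

Request:
{"name": "apply_moves", "arguments": {
  "moves": [
    [[0,0,0],[0,0,0],95],
    [[0,0,0],[0,0,0],95],
    [[0,0,0],[0,0,0.5],95],
    [[0,0,0],[0,0,1.5],95],
    [[0,0,0],[0,0,2.5],95]
  ]
}}

```text
clock: 8.8
tool_pos: [0.5341, -0.0403, 0.1555]
tool_rot: [[0.696, -0.001, 0.718], [-0.718, 0.002, 0.696], [-0.002, -1.0, 0.0]]
wrist_force: [0.2, 0.2, -0.1]
width: 0.954
```

Request:
{"name": "apply_moves", "arguments": {
  "moves": [
    [[0,0,0],[0,0,1],95],
    [[0,0,0],[0,0,2.2],95],
    [[0,0,0],[-1,0,3.4],95],
    [[0,0,0],[-2,0,4.5],95],
    [[0,0,0],[-2.5,0,5],95]
  ]
}}

```text
clock: 9.3
tool_pos: [0.4715, -0.0405, 0.2843]
tool_rot: [[0.696, 0.003, 0.718], [-0.718, 0.001, 0.696], [0.002, -1.0, 0.003]]
wrist_force: [0.8, -0.0, -0.1]
width: 0.951
```

Run:
```python
from h import *
np.set_printoptions(precision=4,suppress=True)
im=shot("scene"); o=im["obs"]; print(o["clock"],o["tool_pos"],o["wrist_force"])
for t in ["arch_blank","square_blank","peak_blank"]:
    for r in ctrl.silhouettes(t,"scene")[:1]:
        p,u,v=pts(im,r["mask"]); print(t,r["conf"],np.percentile(p,[3,50,97],axis=0).round(3).tolist())
        if t[0]=="a":
            a=np.radians(44); ex=np.array([np.cos(a),np.sin(a)]); ey=np.array([-ex[1],ex[0]]); d=p[:,:2]-[.5353,-.0415]
            x,y=d@ex,d@ey; k=(abs(x)<.04)&(p[:,2]>.08); print("y",y[k].min(),y[k].max(),"ztop",p[k,2].max(),"x0,slope y,z@.1",np.linalg.lstsq(np.c_[np.ones(k.sum()),y[k],p[k,2]-.1],x[k],rcond=None)[0])
c=cv2.resize(im["img"][120:270,110:380],None,fx=2.5,fy=2.5); cv2.imwrite("pics/end.png",c[:,:,::-1])
```

```text
9.3 [ 0.4715 -0.0405  0.2843] [ 0.7518 -0.0499 -0.1041]
arch_blank 0.87 [[0.504, -0.075, 0.062], [0.54, -0.039, 0.1], [0.574, -0.003, 0.135]]
y -0.05520043008627619 0.05291253293425963 ztop 0.13825146049488424 x0,slope y,z@.1 [ 0.0055  0.0009 -0.047 ]
square_blank 0.71 [[0.478, 0.255, 0.013], [0.487, 0.305, 0.088], [0.495, 0.355, 0.138]]
peak_blank 0.69 [[0.415, 0.264, 0.052], [0.427, 0.313, 0.086], [0.435, 0.363, 0.131]]
```

View pics/end.png

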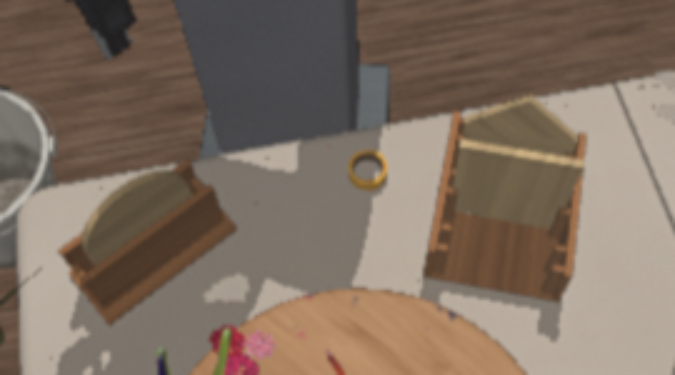

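The arched blank stands in the trough at (140,215), top at 138 mm, tilted about 2.7°. The other two blanks haven't moved. I'll give it a second to settle, then hand in.

Request:
{"name": "apply_moves", "arguments": {
  "moves": [
    [[0,0,0],[0,0,0],95],
    [[0,0,0],[0,0,0],95],
    [[0,0,0],[0,0,0],95],
    [[0,0,0],[0,0,0],95],
    [[0,0,0],[0,0,0],95]
  ]
}}

```text
clock: 10.0
tool_pos: [0.472, -0.0404, 0.2798]
tool_rot: [[0.696, -0.001, 0.718], [-0.718, 0.002, 0.696], [-0.002, -1.0, 0.001]]
wrist_force: [0.2, -0.7, -0.5]
width: 0.955
```

Request:
{"name": "apply_moves", "arguments": {
  "moves": [
    [[0,0,0],[0,0,0],95],
    [[0,0,0],[0,0,0],95],
    [[0,0,0],[0,0,0],95],
    [[0,0,0],[0,0,0],95],
    [[0,0,0],[0,0,0],95]
  ]
}}

```text
clock: 10.5
tool_pos: [0.472, -0.0404, 0.2799]
tool_rot: [[0.696, -0.001, 0.718], [-0.718, 0.002, 0.696], [-0.002, -1.0, 0.001]]
wrist_force: [0.7, -0.4, 0.5]
width: 0.955
```

Run:
```python
from h import *
np.set_printoptions(precision=4,suppress=True)
im=shot("scene"); r=ctrl.silhouettes("arch_blank","scene")[0]; p,u,v=pts(im,r["mask"])
print(r["conf"],np.percentile(p,[3,50,97],axis=0).round(3).tolist(),p[:,2].max())
a=np.radians(44); x=(p[:,:2]-[.5353,-.0415])@[np.cos(a),np.sin(a)]; k=(abs(x)<.04)&(p[:,2]>.08); w=np.polyfit(p[k,2],x[k],1); print("lean deg",np.degrees(np.arctan(w[0])))
if r["conf"]>.5 and .125<p[k,2].max()<.15 and abs(w[0])<.3: print(ctrl.hand_in())
```

```text
0.64 [[0.506, -0.074, 0.063], [0.542, -0.04, 0.1], [0.574, -0.004, 0.136]] 0.13827549027628083
lean deg -2.965537520649529
the job is handed in; nothing more can be done
None
```

The arched blank is now right way up in the stand's trough, and the job is handed in at about 10.6 s. I gripped it by its free top, lifted it straight out of its slot and turned it about 52° to line up with the trough. I let go only once it touched the floor: about 13 N upward at the expected height.

- **Arched blank:** its top is at 138 mm, which fits the bottom edge resting on the 8 mm floor. It is centred along the trough and leans about 3°. That lean measured 2.7° just after I let go and 3.0° over a second later, so it is steady to within measurement error.
- **Other blanks:** the square and peaked blanks measured in their slots as before.
- **Robot:** the gripper is open and well clear of everything. The highest wrist force shown in any reading was about 14 N.

No final check failed. Early on, the networks also gave low-confidence wrong matches in the top view, such as the square blank labelled as the arched one. I ruled those out from the pictures.

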